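# Get the solder reel and flux tin out from behind the bottle and the can

## Robot

A 7-joint arm with a two-finger parallel gripper is mounted at the origin on a cart in front of the work surface, level with it; the furniture and walls round the work are solid. World frame = base frame: x ahead of the robot, y to its left, z up, the work surface at z = 0. Lengths are in mm, angles in rad, forces in N, time in s.
With the tool pointing down it reaches from about 400 to 900 mm from the base axis. Payload 5.5 kg.
Tool frame: the origin (TCP) lies midway between the tips of the shut fingers; the grasp point (between the pads) lies behind it (robot.grasp_offset is the z of the grasp point in the tool frame, in mm); z points along the fingers, y is the line along which they close (so a half turn about z gives the same grasp; the last joint's range is limited). The gripper opens to 92 mm and grips with 3 to 60 N. Pads are 19 mm wide; open, the fingers measure 130 mm over their backs; the gripper's body (75 mm by 190 mm) begins 47 mm behind the grasp point.
Start: joints at [-0.889, 0.501, -0.427, 1.55, 0.221, 1.138, -0.21], TCP at [264.295, 593.842, 226.729] pointing down, gripper open.
Joint ranges: [-2.88, 2.88], [-0.31, 2.03], [-1.54, 1.56], [0.2, 2.42], [-1.41, 4.55], [0.19, 2.02], [-2.57, 2.57]. Speed limits (rad/s): [2.57, 2.57, 3.14, 3.14, 3.14, 3.14, 3.14].

## Interface

Orientations are given as a unit quaternion [w, x, y, z].
In Python, from cell import robot gives the robot as it stands.
- The arm moves only by the tool arm_command, never from a script. Its argument "rows" is a list of rows, each a list of 3 entries, a list of its own where there are three numbers: the shift along the tool's x, y, z in fractions of the full range, 1 being 0.6 m, then the turn, a rotation vector about the tool's x, y, z in fractions of the full range, 1 being 360 degrees, then the finger opening in mm, from 0 to 91.8. A call has 1 to 12 rows; each row is the pose to reach, as a shift and turn from the pose commanded when the call began, along the tool's axes at that moment; what a row does not reach only later rows make up. A row lasts 1/10 s, in which the tool goes at most 50 mm and 8.59 degrees, less where a joint would pass 70% of its speed; a pose out of reach is approached as far as the arm can. No shift or turn number may pass 1 either way. A call with a gripper value outside its range is refused whole. The fingers move at their own pace and stop on an object; the grip force is fixed at half the most. Time passes only in rows, so rows that repeat a pose let the fingers close. It gives the time, the measured TCP pose, the force, the opening and the grip force at its end, in the units of the state.
- robot.observe(): the state, without advancing time (a new reading comes with each control period).
- robot.read_camera(name): name is "scene" or "top" or "wrist"; returns the picture (400x640x3 uint8, blue, green, red); there is no depth.
- robot.calibration(name): a dict with "camera_matrix" (3x3 intrinsics, pixels), "k1" (the pictures are not rectified: a ray, as slopes to the right and down, at radius r is drawn at 1 + k1 r^2 times it, then the intrinsics apply), "R" (3x3) and "t" (3): a world point X has camera coordinates R X + t. Camera axes: x right, y down, z forward; pixel columns grow to the right and rows downward; lengths in mm; the calibration is good to about 2 mm. A picture is of the moment at which its call begins: read the wrist's pose just before it. calibration takes no time and is no camera call; for the wrist camera it gives the pose at the moment of the call.
- robot.hand_in(): hands the job in; it is judged then, once.
Trained networks look in the newest picture that a camera, given by its name, has taken for a name from the list of things; names that differ only in an ending like _2 or _b are one class to them, and where a whole thing is asked for, a point or a joint stands for the part that bears it (a point fixed in the world has none). Each returns a list of dicts, best first, with "p" (0 to 1); they miss things now and then, are a little off and sometimes report something else, mostly with a low value. They report only what shows in the picture. A call takes as long as a camera call.
- robot.spot_in(target, camera): "at" ([column, row] in pixels, amid what is visible of it).
- robot.landmark_of(target, camera): "at" ([column, row] in pixels: a listed point, or the origin of a listed thing).
The state is a dict: "clock": time; "joint_positions": joint angles; "qd": joint speeds; "joint_efforts": joint torques, N m; "ee_pos": TCP position; "eef_rot": TCP orientation; "ft_force": force on the tool from outside, world axes, zero at the start; "moment": the same for the moment, N m; "grip_width": opening from 0.0 (shut) to 1.0 (fully open); "grasp_force": force on a finger pad.
Only numpy, scipy, OpenCV 4.12 (cv2) and the standard library are available. Lean on these libraries where they do the work, as an engineer would, in place of code of your own. Each camera call takes 0.05 s, during which the arm holds its last target. There are 200 camera calls.

## Task

First stand the pump bottle and the aerosol can, which block the back of the storage caddy, on the rubber mat; then, with both there, set the solder reel in the round dish and the flux tin in the square dish. Finally put the bottle and the aerosol can back upright in the caddy where each stood at the start. Set everything down gently on its base: drop nothing and tip nothing over.

Things in the scene. Friction and masses are not known exactly. Their poses are not given: they have to be found in the camera images.
- bottle: Clear and white solvent pump bottle with a flat grey disc on top, standing in one of the two front places of the caddy (left or right varies). Round body 54 mm diameter up to 104 mm, neck 38 mm, top disc 52 mm diameter from 121 to 131 mm (overall height 131 mm); about 0.16 kg. Origin: centre of its underside, z up.
- can: Tall white aerosol can with a small nozzle on top, standing in the other front place; straight round body 65 mm diameter from 7 to 160 mm height, then a shoulder to 188 mm and a 13 mm nozzle to 203 mm; about 0.3 kg. Grip round the body, high up (about 140 to 160 mm). Origin: centre of its underside, z up.
- reel: Reel of solder wire standing on its flange: grey flanges 53 mm diameter, 36 mm tall, behind one of the tall things (left or right varies); about 0.22 kg. Grip across the flanges. Origin: centre of its underside, z up.
- tin: Open round flux tin, 44 mm diameter, 19 mm tall, in the other back place; about 0.06 kg. Grip round its wall. Origin: centre of its underside, z up.
- caddy: Fixed shallow aluminium tray, 150 mm (x, away from the robot) by 206 mm (y); floor 14 mm, rim top 17 mm above the worktop; four flat dark inlays mark places near x = +-33, y = +-50 mm. Bottle and can stand in front (-x), reel and tin about 65 mm behind them, too close for a gripper to come down on the low ones. Origin: centre of underside.
- mat: Fixed plain dark rubber mat to the left of the caddy, 220 mm (its x, roughly away from the robot) by 130 mm (its y), 2 mm thick. Parking area. Origin: centre of its underside.
- round_dish: Fixed shallow round dark steel dish to the right of the caddy, 87 mm outer and 80 mm inner diameter, floor 14 mm and rim 18 mm above the worktop. Origin: centre of its underside.
- square_dish: Fixed shallow square dark steel dish to the right of the caddy (which of the two dishes is nearer the robot varies), 76 mm outer and 70 mm inner width, floor 14 mm and rim 18 mm above the worktop. Origin: centre of its underside, axes along its sides.

How it is judged (in metres and radians):
On the way, in this order (a step that is already met when the one before it is completed fails the run):
1. Bottle and can both stand upright on the mat (origins at least 15 mm inside its edges), let go, while reel and tin are still in their places in the caddy (moved less than 30 mm) (x of bottle in the frame of mat between -0.09 and 0.09 m and y of bottle in the frame of mat between -0.05 and 0.05 m and z of each of bottle, can in the frame of mat below 0.008 m and angle between each of bottle, can's own z axis and vertical below 0.1 rad and x of can in the frame of mat between -0.09 and 0.09 m and y of can in the frame of mat between -0.05 and 0.05 m and contact force between each of bottle, can and the fingers below 0.05 N and distance of each of reel, tin from where it was at the start of the episode below 0.03 m), for 0.2 s.
2. The reel lies in the round dish and the tin in the square dish, let go, while the bottle and can still stand on the mat (horizontal distance between reel and round_dish below 0.015 m and z of reel in the frame of round_dish below 0.0175 m and x of tin in the frame of square_dish between -0.015 and 0.015 m and y of tin in the frame of square_dish between -0.015 and 0.015 m and z of tin in the frame of square_dish below 0.0175 m and contact force between each of reel, tin and the fingers below 0.05 N and x of bottle in the frame of mat between -0.09 and 0.09 m and y of bottle in the frame of mat between -0.05 and 0.05 m and z of each of bottle, can in the frame of mat below 0.008 m and angle between each of bottle, can's own z axis and vertical below 0.1 rad and x of can in the frame of mat between -0.09 and 0.09 m and y of can in the frame of mat between -0.05 and 0.05 m), for 0.2 s.
At the end, for the whole second after the job is handed in: Reel flat in the round dish (centred within 15 mm), tin flat in the square dish (within 15 mm along each side); bottle and can upright within 15 mm of their starts; all let go and at rest (horizontal distance between reel and round_dish below 0.015 m and z of reel in the frame of round_dish below 0.0175 m and x of tin in the frame of square_dish between -0.015 and 0.015 m and y of tin in the frame of square_dish between -0.015 and 0.015 m and z of tin in the frame of square_dish below 0.0175 m and contact force between each of bottle, can, reel, tin and the fingers below 0.05 N and linear speed of each of bottle, can, reel, tin below 0.02 m/s and angular speed of each of bottle, can, reel, tin below 0.2 rad/s and angle between each of bottle, can, reel, tin's own z axis and vertical below 0.1 rad and distance of each of bottle, can from where it was at the start of the episode below 0.015 m); the robot touches nothing.
It fails at once if one of the four things is tipped over (more than 0.6 rad) (angle between any of bottle, can, reel, tin's own z axis and vertical above 0.6 rad).
It fails at once if one of the four things is dropped (moves faster than 0.6 m/s while not held, a fall of about 18 mm) ((linear speed of bottle above 0.6 m/s and contact force between bottle and the fingers below 0.05 N) or (linear speed of can above 0.6 m/s and contact force between can and the fingers below 0.05 N) or (linear speed of reel above 0.6 m/s and contact force between reel and the fingers below 0.05 N) or (linear speed of tin above 0.6 m/s and contact force between tin and the fingers below 0.05 N)).
It also fails if it takes over 128 s, if anything falls off the work surface, if the arm or the gripper's body presses on something with over 40 N, if the wrist force passes 120 N, or if a joint passes its speed limit or range.

## Working session

There is one attempt and no reset: what is moved stays moved. The work goes in short steps, Python scripts to look and compute and a tool call to move; the robot and the scene stay as the last step left them, time stands still between calls to the robot, and variables do not carry over. Pictures are saved under pics/ and viewed, at most 14 in all, crops included, and the job is handed in when it is done.

Besides the shell and the picture viewer there is one more tool, called as name([rows], argument=value, ...), one row to a line, values as JSON. arm_command: Moves the arm, as the interface text tells. Its arguments: {"type":"object","properties":{"rows":{"type":"array","items":{"type":"array"}}},"required":["rows"]}

```bash
mkdir -p pics; ls; cat > h.py <<'E'
import numpy as np, cv2
from cell import robot
from scipy.spatial.transform import Rotation as Rot
def ray(cal,uv):
    K=np.array(cal["camera_matrix"]);k=cal["k1"]
    d=np.array([(uv[0]-K[0,2])/K[0,0],(uv[1]-K[1,2])/K[1,1]])
    s=d.copy()
    for _ in range(30): s=d/(1+k*(s@s))
    R=np.array(cal["R"]);t=np.array(cal["t"])
    return -R.T@t, R.T@np.array([s[0],s[1],1])
def at_z(cal,uv,z):
    c,d=ray(cal,uv); return c+d*(z-c[2])/d[2]
def proj(cal,X):
    p=np.array(cal["R"])@X+np.array(cal["t"]); s=p[:2]/p[2]; s=s*(1+cal["k1"]*(s@s))
    K=np.array(cal["camera_matrix"]); return s*[K[0,0],K[1,1]]+K[:2,2]
def pose():
    o=robot.observe(); q=o["eef_rot"]; return np.array(o["ee_pos"]),Rot.from_quat([q[1],q[2],q[3],q[0]]),o
def go(x,y,z,yaw=None):
    "print shift in tool axes to reach TCP xyz, tool down, finger-line (tool y) yaw deg"
    p,R,o=pose(); print("t",o["clock"],"p",p.round(1),"shift",R.inv().apply(np.array([x,y,z])-p).round(1))
    yy=R.apply([0,1,0]); cur=np.degrees(np.arctan2(yy[1],yy[0])); print("yaw",cur.round(1),"zaxis",R.apply([0,0,1]).round(3))
    if yaw is not None:
        a=np.radians(yaw); y=np.array([np.cos(a),np.sin(a),0]); z=np.array([0,0,-1]); T=Rot.from_matrix(np.c_[np.cross(y,z),y,z])
        print("turn",np.degrees((R.inv()*T).as_rotvec()).round(1))
E
python3 - <<'E'
from h import *
print(robot.grasp_offset)
go(264,594,227,90)
for c in ["scene","top","wrist"]:
    im=robot.read_camera(c); cv2.imwrite(f"pics/{c}0.png",im); cal=robot.calibration(c)
    print(c,(-np.array(cal["R"]).T@np.array(cal["t"])).round(0))
    if c=="wrist": continue
    for n in ["bottle","can","reel","tin","caddy","mat","round_dish","square_dish"]:
        r=robot.landmark_of(n,c)[:2]
        z=dict(reel=14,tin=14,bottle=14,can=14).get(n,0)
        print(n,[(np.round(a["at"]),round(a["p"],2),at_z(cal,a["at"],z)[:2].round(0)) for a in r])
E
```

```text
pics
-18.8
t 0.0 p [264.1 593.2 225.7] shift [ 0.4  0.7 -1.3]
yaw 66.0 zaxis [-0.001 -0.002 -1.   ]
turn [ -0.1  -0.  -24. ]
scene [-422. -455.  881.]
bottle [(array([336., 222.]), 0.78, array([481., -69.]))]
can [(array([303., 214.]), 0.97, array([466.,  32.]))]
reel [(array([342., 207.]), 0.46, array([547., -57.]))]
tin [(array([304., 201.]), 0.6, array([522.,  59.]))]
caddy [(array([321., 212.]), 0.82, array([514.,  -4.]))]
mat [(array([231., 182.]), 0.67, array([524., 324.]))]
round_dish [(array([413., 227.]), 0.8, array([ 571., -270.]))]
square_dish [(array([405., 252.]), 0.96, array([ 464., -280.]))]
top [ 439.    4. 1226.]
bottle [(array([342., 211.]), 0.74, array([486., -57.])), (array([412., 176.]), 0.56, array([ 584., -266.]))]
can [(array([309., 219.]), 0.78, array([464.,  39.]))]
reel [(array([339., 187.]), 0.84, array([557., -50.]))]
tin [(array([302., 199.]), 0.62, array([524.,  57.]))]
caddy [(array([326., 203.]), 0.91, array([512., -12.]))]
mat [(array([217., 201.]), 0.97, array([522., 313.])), (array([414., 219.]), 0.6, array([ 458., -271.]))]
round_dish [(array([411., 175.]), 0.98, array([ 590., -267.]))]
square_dish [(array([415., 219.]), 0.87, array([ 458., -276.]))]
wrist [197. 623. 385.]
```

```bash
python3 -c "
import cv2
a=cv2.imread('pics/top0.png')[130:280,150:450];cv2.imwrite('pics/top0c.png',cv2.resize(a,(800,400),interpolation=cv2.INTER_CUBIC))
a=cv2.imread('pics/scene0.png')[130:290,190:450];cv2.imwrite('pics/scene0c.png',cv2.resize(a,(800,492),interpolation=cv2.INTER_CUBIC))"
```

```text
(no output)
```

View pics/top0c.png

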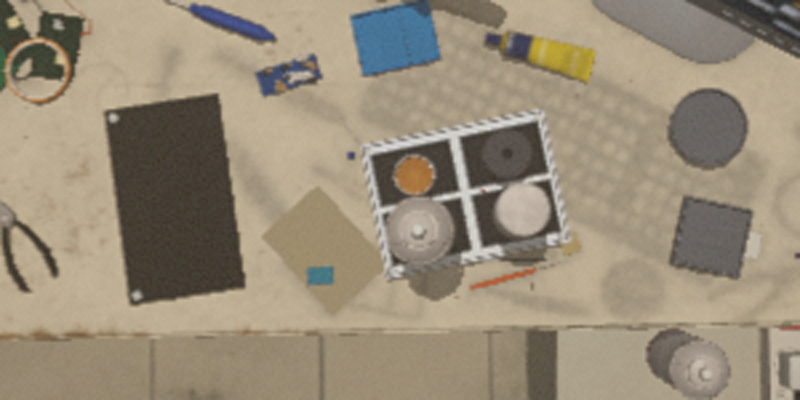

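View pics/scene0c.png

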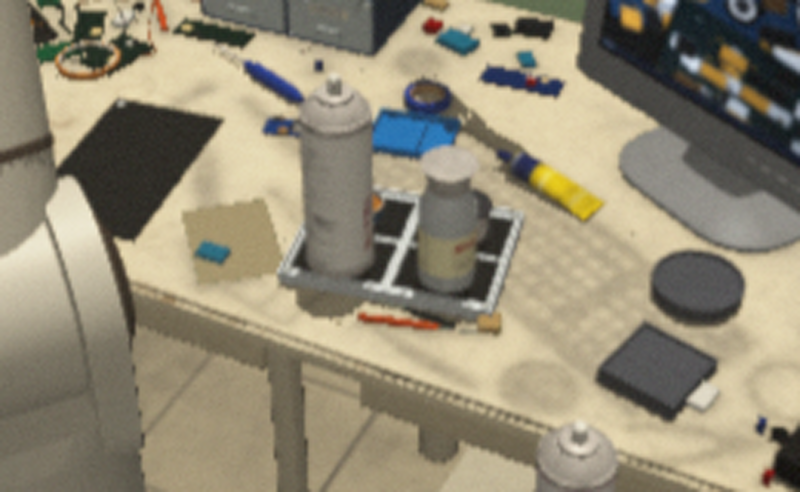

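The top view shows the mat at left and the caddy at centre, with the can front-left (crop 420,228), the bottle front-right (522,210), the tin behind the can and the reel behind the bottle. The round dish is far right and the square dish near right. A can and a mat-like pad off the table are decoys. The scene view agrees. Next I'll measure with the top image and plan a wrist look.

```bash
python3 - <<'E'
from h import *
cal=robot.calibration("top")
def P(x,y,z): return at_z(cal,(150+x*.375,130+y*.375),z)[:2]
m=np.array([P(*c,2) for c in [(105,108),(218,94),(245,288),(132,304)]]); print("mat",m.round(0),m.mean(0).round(1))
c=np.array([P(*c,17) for c in [(362,147),(543,110),(570,242),(390,278)]]); print("caddy",c.round(0),c.mean(0).round(1))
print("can",P(420,230,217).round(1),"disc",P(522,208,145).round(1),"tin",P(414,175,33).round(1),"reel",P(506,153,50).round(1))
print("round",P(708,128,18).round(1),"sq",np.mean([P(*q,18) for q in [(684,197),(752,209),(739,278),(671,264)]],0).round(1))
cw=robot.calibration("wrist");p,R,o=pose()
print("cam in tool",R.inv().apply(-np.array(cw["R"]).T@np.array(cw["t"])-p).round(1), "fwd",(np.array(cw["R"])@R.as_matrix()).round(2).tolist())
print(cw["camera_matrix"])
go(440,-5,400,100)
E
```

```text
mat [[616. 393.]
 [629. 267.]
 [413. 238.]
 [397. 363.]] [513.7 315.1]
caddy [[ 565.  105.]
 [ 602.  -95.]
 [ 456. -121.]
 [ 421.   77.]] [510.9  -8.4]
can [466.8  36.6] disc [488.4 -61.4] tin [531.6  48. ] reel [551.9 -51.4]
round [ 578.3 -276. ] sq [ 458.4 -275.6]
cam in tool [  73.2   -0.5 -157.8] fwd [[0.0, 1.0, 0.0], [-0.96, 0.0, -0.27], [-0.27, -0.0, 0.96]]
[[279.12199122   0.         319.50634393]
 [  0.         279.12199122 197.18759027]
 [  0.           0.           1.        ]]
t 0.95 p [264.3 593.8 226.7] shift [-404.  -475.6 -173.3]
yaw 66.0 zaxis [-0.  0. -1.]
turn [  0.  -0. -34.]
```

The manual's scale: shifts go in shares of 0.6 m and turns go in shares of 360 degrees. Converting my numbers, -430 mm is -0.7167, -173 mm is -0.2883, -34 degrees is -0.0944.

arm_command([
  [[-0.0167,-0.025,-0.1667],[0,0,-0.0056],91],
  [[-0.075,-0.0917,-0.2333],[0,0,-0.0139],91],
  [[-0.1333,-0.155,-0.2883],[0,0,-0.0222],91],
  [[-0.1867,-0.2167,-0.2883],[0,0,-0.0306],91],
  [[-0.2417,-0.28,-0.2883],[0,0,-0.0389],91],
  [[-0.2967,-0.3433,-0.2883],[0,0,-0.0472],91],
  [[-0.3517,-0.405,-0.2883],[0,0,-0.0556],91],
  [[-0.4067,-0.4667,-0.2883],[0,0,-0.0639],91],
  [[-0.4617,-0.53,-0.2883],[0,0,-0.0722],91],
  [[-0.5167,-0.5917,-0.2883],[0,0,-0.0806],91],
  [[-0.5717,-0.655,-0.2883],[0,0,-0.0861],91],
  [[-0.6267,-0.7167,-0.2883],[0,0,-0.0944],91],
])

```text
clock: 2.15
ee_pos: [416.5, 98.8, 400.1]
eef_rot: [0.001, -0.088, 0.996, 0.0]
ft_force: [0.6, 0.6, 0.8]
grip_width: 0.989
grasp_force: 0.0
```

```bash
python3 -c "
from h import *
go(450,-5,400,100)"
```

```text
t 2.15 p [416.5  98.8 400.1] shift [-1.470e+01 -1.081e+02  1.000e-01]
yaw 100.1 zaxis [ 0.001  0.    -1.   ]
turn [0.  0.1 0.1]
```

In the tool's units: -55 mm is -0.0917, -28 mm is -0.0467.

arm_command([
  [[-0.0067,-0.0467,0],[0,0,0],91],
  [[-0.0133,-0.0917,0],[0,0,0],91],
  [[-0.0133,-0.0917,0],[0,0,0],91],
  [[-0.0133,-0.0917,0],[0,0,0],91],
])

```text
clock: 2.55
ee_pos: [433.7, 48.0, 399.6]
eef_rot: [0.0, -0.087, 0.996, 0.0]
ft_force: [-0.4, 0.3, -0.7]
grip_width: 0.987
grasp_force: 0.0
```

```bash
python3 - <<'E'
from h import *
im=robot.read_camera("wrist"); cal=robot.calibration("wrist"); cv2.imwrite("pics/w1.png",im)
for n,z in dict(bottle=14,can=14,reel=14,tin=14,caddy=0).items():
    print(n,[(np.round(a["at"]),round(a["p"],2),at_z(cal,a["at"],z)[:2].round(1)) for a in robot.landmark_of(n,"wrist")[:2]])
go(467,37,154,100)
E
```

```text
bottle [(array([261., 180.]), 0.72, array([497.1, -58.8]))]
can [(array([315., 174.]), 0.78, array([467. ,  45.7]))]
reel [(array([263., 206.]), 0.76, array([551.1, -48.4])), (array([440., 215.]), 0.35, array([505.8, 312. ]))]
tin []
caddy [(array([285., 189.]), 0.69, array([510.6,  -9.4])), (array([314., 175.]), 0.34, array([471.6,  43.8]))]
t 2.85 p [433.6  49.  399.6] shift [-30.8 -17.7 245.6]
yaw 100.1 zaxis [ 0.  0. -1.]
turn [0.  0.  0.1]
```

View pics/w1.png

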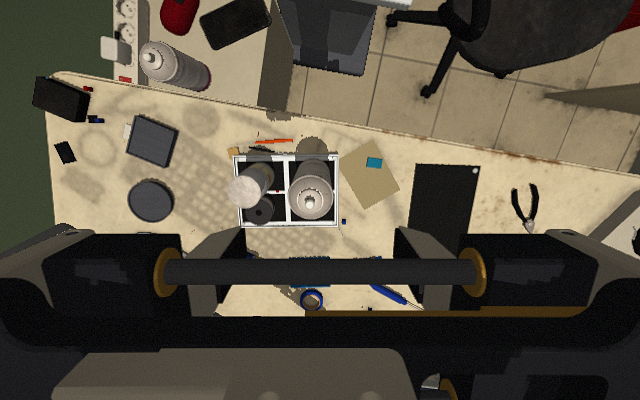

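The wrist picture (forward is downward) shows the can nozzle at (310,204), bottle disc at (244,192) and reel at (261,210). The caddy corners run (233,156) to (339,226). The tin is hidden behind the can.

```bash
python3 - <<'E'
from h import *
cal=robot.calibration("wrist")
for n,u,z in [("noz",(310,204),217),("disc",(244,192),145),("reel",(261,210),50),("round",(151,201),18),("sq",(152,141),18)]: print(n,at_z(cal,u,z)[:2].round(1))
c=np.array([at_z(cal,u,17)[:2] for u in [(233,156),(338,154),(338,226),(241,226)]]);print(c.round(0),c.mean(0).round(1))
# caddy-frame places
a=np.radians(10)
for cx,cy in [(511,-9)]:
  for x,y in [(-33,50),(-33,-50),(33,50),(33,-50)]: print(x,y,cx+x*np.cos(a)-y*np.sin(a),cy+x*np.sin(a)+y*np.cos(a))
E
```

```text
noz [466.7  41.8]
disc [487.8 -59.2]
reel [546.7 -45.3]
round [ 578.4 -269.9]
sq [ 457.9 -269.8]
[[ 459. -117.]
 [ 420.   82.]
 [ 565.  111.]
 [ 601.  -87.]] [511.2  -2.9]
-33 50 469.8189352672506 34.509997787601705
-33 -50 487.1837530339436 -63.9707775136191
33 50 534.8162469660564 45.970777513619105
33 -50 552.1810647327494 -52.5099977876017
```

In the tool's units: 190 mm is 0.3167, 180 mm is 0.3.

arm_command([
  [[-0.0517,-0.0267,0.0667],[0,0,0],91],
  [[-0.0517,-0.0267,0.1417],[0,0,0],91],
  [[-0.0517,-0.0267,0.2167],[0,0,0],91],
  [[-0.0517,-0.0267,0.2667],[0,0,0],91],
  [[-0.0517,-0.0267,0.3],[0,0,0],91],
  [[-0.0517,-0.0267,0.3167],[0,0,0],91],
  [[-0.0517,-0.0267,0.3167],[0,0,0],91],
  [[-0.0517,-0.0267,0.3167],[0,0,0],91],
])

```text
clock: 3.65
ee_pos: [467.8, 38.0, 210.5]
eef_rot: [0.001, -0.087, 0.996, 0.0]
ft_force: [1.3, 0.4, -0.5]
grip_width: 0.991
grasp_force: 0.0
```

```bash
python3 - <<'E'
from h import *
im=robot.read_camera("wrist"); cal=robot.calibration("wrist"); cv2.imwrite("pics/w2.png",im)
go(467,39,154,100)
E
```

```text
t 3.7 p [468.1  38.  210.9] shift [ 1.1  1.2 56.9]
yaw 100.0 zaxis [ 0.002  0.    -1.   ]
turn [-0.   0.1  0. ]
```

View pics/w2.png

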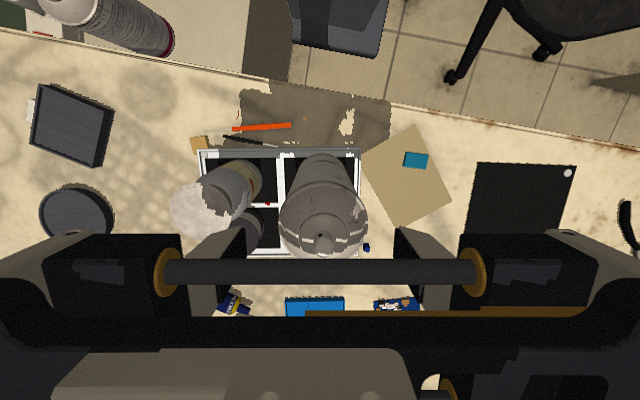

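The nozzle is at (322,240), centred between the fingers laterally. I'll check its x, then descend.

```bash
python3 - <<'E'
from h import *
cal=robot.calibration("wrist")
print(at_z(cal,(322,240),217).round(1), at_z(cal,(322,222),174).round(1))
E
```

```text
[463.4  38.  217. ] [468.4  39.2 174. ]
```

In the tool's units: 56 mm is 0.0933, 50 mm is 0.0833.

arm_command([
  [[0,0,0.025],[0,0,0],91],
  [[0,0,0.0583],[0,0,0],91],
  [[0,0,0.0833],[0,0,0],91],
  [[0,0,0.0933],[0,0,0],91],
  [[0,0,0.0933],[0,0,0],91],
  [[0,0,0.0933],[0,0,0],91],
  [[0,0,0.0933],[0,0,0],75],
])

```text
clock: 4.4
ee_pos: [468.0, 37.8, 154.6]
eef_rot: [0.001, -0.087, 0.996, 0.0]
ft_force: [0.4, 0.3, -0.3]
grip_width: 0.943
grasp_force: 0.0
```

```bash
python3 - <<'E'
from h import *
go(467,39,154,100); print(pose()[2]["ft_force"],pose()[2]["grip_width"])
E
```

```text
t 4.4 p [468.   37.8 154.6] shift [0.8 1.4 0.6]
yaw 100.0 zaxis [ 0.002  0.    -1.   ]
turn [-0.   0.1  0. ]
[ 0.41856964  0.29376266 -0.31877161] 0.9430633257281202
```

In the tool's units: -8 mm is -0.0133, -3 mm is -0.005.

arm_command([
  [[0,0,0],[0,0,0],70],
  [[0,0,0],[0,0,0],68],
  [[0,0,0],[0,0,0],66],
  [[0,0,0],[0,0,0],64],
  [[0,0,0],[0,0,0],60],
  [[0,0,0],[0,0,0],55],
  [[0,0,0],[0,0,0],50],
  [[0,0,0],[0,0,0],50],
  [[0,0,0],[0,0,0],50],
  [[0,0,-0.005],[0,0,0],50],
  [[0,0,-0.0133],[0,0,0],50],
  [[0,0,-0.0133],[0,0,0],50],
])

```text
clock: 5.6
ee_pos: [467.2, 37.3, 161.9]
eef_rot: [0.0, -0.087, 0.996, -0.0]
ft_force: [0.7, 0.3, -2.4]
grip_width: 0.696
grasp_force: 30.0
```

In the tool's units: 263 mm is 0.4383, -141 mm is -0.235, 2.4 degrees is 0.0067.

arm_command([
  [[0,0,-0.0333],[0,0,0],50],
  [[0,0.0083,-0.0583],[0,0,0],50],
  [[-0.0167,0.0333,-0.0667],[0,0,0],50],
  [[-0.0417,0.0783,-0.0667],[0,0,0.0014],50],
  [[-0.07,0.1333,-0.0667],[0,0,0.0028],50],
  [[-0.1017,0.1917,-0.0667],[0,0,0.0042],50],
  [[-0.1333,0.25,-0.0667],[0,0,0.0056],50],
  [[-0.165,0.3083,-0.0667],[0,0,0.0067],50],
  [[-0.195,0.3633,-0.0667],[0,0,0.0067],50],
  [[-0.2183,0.4083,-0.0667],[0,0,0.0067],50],
  [[-0.2317,0.4317,-0.0667],[0,0,0.0067],50],
  [[-0.235,0.4383,-0.0667],[0,0,0.0067],50],
])

```text
clock: 6.8
ee_pos: [559.8, 323.7, 200.7]
eef_rot: [-0.0, -0.068, 0.998, 0.0]
ft_force: [-0.5, -1.2, -2.8]
grip_width: 0.696
grasp_force: 30.0
```

```bash
python3 - <<'E'
from h import *
im=robot.read_camera("top"); cv2.imwrite("pics/t2.png",cv2.resize(im[150:280,170:300],(780,780))[:600]); cal=robot.calibration("top")
print([(a["at"],at_z(cal,a["at"],0).round(0)) for a in robot.landmark_of("mat","top")[:1]])
im=robot.read_camera("wrist"); cv2.imwrite("pics/w3.png",im)
go(560,321,142.5,97.6); print(pose()[2]["ft_force"],pose()[2]["grip_width"])
cw=robot.calibration("wrist"); print([(a["at"],at_z(cw,a["at"],0).round(0)) for a in robot.landmark_of("mat","wrist")[:1]])
a=np.radians(7.6);X=np.array([np.cos(a),np.sin(a)]);Y=np.array([-X[1],X[0]])
for i,j in [(1,1),(1,-1),(-1,-1),(-1,1)]:
  print(i,j,proj(cw,np.r_[np.array([515,315])+i*110*X+j*65*Y,2]).round(0))
E
```

```text
[([302.9, 196.4], array([532.,  56.,   0.]))]
t 6.95 p [560.  319.9 201. ] shift [-0.2  1.2 58.5]
yaw 97.6 zaxis [-0.001 -0.002 -1.   ]
turn [-0.1 -0.1 -0. ]
[-0.94556076 -0.36879803 -2.127855  ] 0.6978050911366319
[([326.9, 140.7], array([512., 322.,   0.]))]
1 1 [369. 224.]
1 -1 [273. 224.]
-1 -1 [265.  45.]
-1 1 [378.  45.]
```

View pics/w3.png

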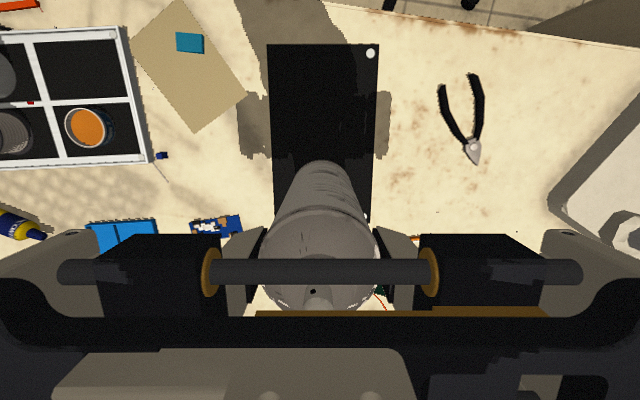

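Mat corners appear at (267,44) and (378,45), within 2 px of prediction. The tin is visible at (85,127). Lowering.

In the tool's units: 58 mm is 0.0967, 57 mm is 0.095.

arm_command([
  [[0,0,0.0167],[0,0,0],50],
  [[0,0,0.0417],[0,0,0],50],
  [[0,0,0.0667],[0,0,0],50],
  [[0,0,0.0833],[0,0,0],50],
  [[0,0,0.0917],[0,0,0],50],
  [[0,0,0.095],[0,0,0],50],
  [[0,0,0.0967],[0,0,0],50],
  [[0,0,0.0967],[0,0,0],50],
])

```text
clock: 7.8
ee_pos: [560.6, 321.5, 144.0]
eef_rot: [0.0, -0.066, 0.998, 0.0]
ft_force: [-0.3, -0.2, -2.0]
grip_width: 0.694
grasp_force: 30.0
```

In the tool's units: 2 mm is 0.0033, 1 mm is 0.0017.

arm_command([
  [[0,0,0.0017],[0,0,0],50],
  [[0,0,0.0033],[0,0,0],50],
  [[0,0,0.0033],[0,0,0],50],
])

```text
clock: 8.1
ee_pos: [560.4, 321.3, 141.8]
eef_rot: [0.0, -0.066, 0.998, 0.0]
ft_force: [0.9, 0.2, -2.8]
grip_width: 0.692
grasp_force: 30.0
```

In the tool's units: 1 mm is 0.0017.

arm_command([
  [[0,0,0.0017],[0,0,0],50],
  [[0,0,0.0017],[0,0,0],50],
  [[0,0,0.0017],[0,0,0],50],
])

```text
clock: 8.4
ee_pos: [560.9, 321.5, 141.7]
eef_rot: [0.001, -0.066, 0.998, 0.0]
ft_force: [-0.8, 0.4, 6.2]
grip_width: 0.693
grasp_force: 30.0
```

In the tool's units: 1 mm is 0.0017.

arm_command([
  [[0,0,0.0017],[0,0,0],50],
  [[0,0,0.0017],[0,0,0],50],
])

```text
clock: 8.6
ee_pos: [561.4, 321.8, 141.6]
eef_rot: [0.001, -0.066, 0.998, 0.001]
ft_force: [-1.0, -0.6, 10.5]
grip_width: 0.691
grasp_force: 30.0
```

arm_command([
  [[0,0,0],[0,0,0],66],
  [[0,0,0],[0,0,0],70],
  [[0,0,0],[0,0,0],80],
  [[0,0,0],[0,0,0],91],
  [[0,0,0],[0,0,0],91],
  [[0,0,-0.0167],[0,0,0],91],
  [[0,0,-0.05],[0,0,0],91],
  [[0,0,-0.1],[0,0,0],91],
  [[0,0,-0.1583],[0,0,0],91],
  [[0,0,-0.2083],[0,0,0],91],
  [[0,0,-0.2167],[0,0,0],91],
  [[0,0,-0.2167],[0,0,0],91],
])

```text
clock: 9.8
ee_pos: [561.0, 321.7, 271.7]
eef_rot: [0.002, -0.066, 0.998, 0.001]
ft_force: [0.2, 0.0, -0.9]
grip_width: 0.994
grasp_force: 0.0
```

```bash
python3 - <<'E'
from h import *
go(488,-61,230,100)
E
```

```text
t 9.8 p [561.  321.7 271.7] shift [ 123.1 -369.7   40.8]
yaw 97.6 zaxis [ 0.003  0.002 -1.   ]
turn [ 0.1  0.2 -2.4]
```

In the tool's units: -370 mm is -0.6167, 123 mm is 0.205, -2.4 degrees is -0.0067.

arm_command([
  [[0.0133,-0.0417,0],[0,0,0],91],
  [[0.0383,-0.1133,0],[0,0,-0.0014],91],
  [[0.0633,-0.1867,0.0083],[0,0,-0.0028],91],
  [[0.0883,-0.2617,0.025],[0,0,-0.0042],91],
  [[0.1133,-0.3367,0.0417],[0,0,-0.0056],91],
  [[0.1383,-0.4117,0.0583],[0,0,-0.0067],91],
  [[0.1633,-0.4867,0.0667],[0,0,-0.0067],91],
  [[0.1867,-0.5583,0.0683],[0,0,-0.0067],91],
  [[0.2,-0.6,0.0683],[0,0,-0.0067],91],
  [[0.205,-0.6167,0.0683],[0,0,-0.0067],91],
  [[0.205,-0.6167,0.0683],[0,0,-0.0067],91],
  [[0.205,-0.6167,0.0683],[0,0,-0.0067],91],
])

```text
clock: 11.0
ee_pos: [487.3, -60.1, 228.1]
eef_rot: [-0.0, -0.088, 0.996, 0.001]
ft_force: [0.0, 1.0, 0.1]
grip_width: 0.991
grasp_force: 0.0
```

```bash
python3 - <<'E'
from h import *
im=robot.read_camera("wrist"); cw=robot.calibration("wrist"); cv2.imwrite("pics/w4.png",im)
go(488,-61,85,100)
for n,z in dict(bottle=14,reel=14,tin=14,caddy=0,round_dish=0,square_dish=0).items():
    print(n,[(np.round(a["at"]),round(a["p"],2),at_z(cw,a["at"],z)[:2].round(1)) for a in robot.landmark_of(n,"wrist")[:2]])
print(proj(cw,np.array([488,-61,145])).round(0))
E
```

```text
t 11.05 p [487.6 -59.7 228.2] shift [ -0.3  -1.5 143.2]
yaw 100.2 zaxis [-0.     0.001 -1.   ]
turn [ 0.1 -0.   0.2]
bottle [(array([317., 176.]), 0.64, array([489.7, -63. ]))]
reel [(array([320., 222.]), 0.95, array([554.2, -47.1]))]
tin [(array([390., 218.]), 0.66, array([530.7,  48.3]))]
caddy [(array([352., 197.]), 0.78, array([513.6,  -8.4]))]
round_dish [(array([162., 211.]), 0.97, array([ 582.9, -275.5])), (array([573., 234.]), 0.33, array([511.5, 324.9]))]
square_dish [(array([164., 126.]), 0.69, array([ 462.1, -275.5]))]
[319. 204.]
```

View pics/w4.png

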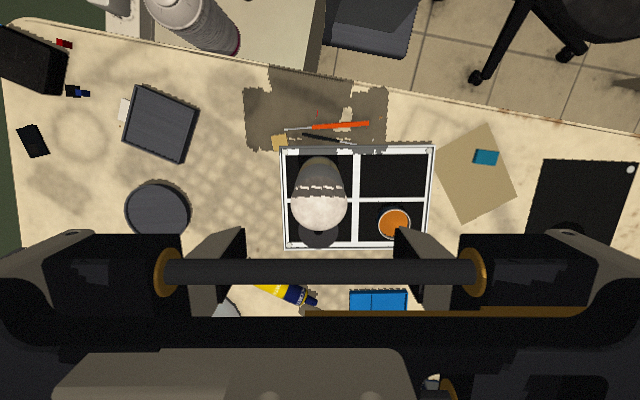

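The bottle disc is at (319,209), almost as predicted, so I'm aligned; the tin is at (394,223) and the round dish at (157,207). Descending.

In the tool's units: 142 mm is 0.2367, 137 mm is 0.2283.

arm_command([
  [[-0.0033,-0.0017,0.0333],[0,0,0],91],
  [[-0.0033,-0.0017,0.0917],[0,0,0],91],
  [[-0.0033,-0.0017,0.15],[0,0,0],91],
  [[-0.0033,-0.0017,0.2],[0,0,0],91],
  [[-0.0033,-0.0017,0.2283],[0,0,0],91],
  [[-0.0033,-0.0017,0.2367],[0,0,0],80],
  [[-0.0033,-0.0017,0.2367],[0,0,0],65],
  [[-0.0033,-0.0017,0.2367],[0,0,0],60],
  [[-0.0033,-0.0017,0.2367],[0,0,0],57],
  [[-0.0033,-0.0017,0.2367],[0,0,0],55],
  [[-0.0033,-0.0017,0.2367],[0,0,0],50],
  [[-0.0033,-0.0017,0.2367],[0,0,0],42],
])

```text
clock: 12.55
ee_pos: [490.1, -62.2, 87.3]
eef_rot: [0.001, -0.087, 0.996, 0.0]
ft_force: [0.1, 1.7, 5.2]
grip_width: 0.563
grasp_force: 30.0
```

In the tool's units: -10 mm is -0.0167, -3 mm is -0.005.

arm_command([
  [[0,0,0],[0,0,0],40],
  [[0,0,0],[0,0,0],40],
  [[0,0,0],[0,0,0],40],
  [[0,0,-0.005],[0,0,0],40],
  [[0,0,-0.0167],[0,0,0],40],
  [[0,0,-0.0167],[0,0,0],40],
])

```text
clock: 13.15
ee_pos: [489.8, -62.7, 97.2]
eef_rot: [0.0, -0.087, 0.996, -0.0]
ft_force: [0.3, -0.2, -1.0]
grip_width: 0.567
grasp_force: 30.0
```

```bash
python3 - <<'E'
from h import *
go(470.5,309,73,97.6)
E
```

```text
t 13.15 p [489.8 -62.7  97.2] shift [-45.5 369.4  24.1]
yaw 100.0 zaxis [ 0.001 -0.    -1.   ]
turn [-0.   0.   2.4]
```

In the tool's units: 369 mm is 0.615, 355 mm is 0.5917, 2.4 degrees is 0.0067.

arm_command([
  [[0,0,-0.0333],[0,0,0],40],
  [[-0.0017,0.0167,-0.0583],[0,0,0],40],
  [[-0.0083,0.0583,-0.0667],[0,0,0.0008],40],
  [[-0.015,0.1167,-0.0667],[0,0,0.0017],40],
  [[-0.0233,0.1833,-0.0667],[0,0,0.0028],40],
  [[-0.0317,0.25,-0.0667],[0,0,0.0039],40],
  [[-0.04,0.325,-0.0667],[0,0,0.005],40],
  [[-0.05,0.4,-0.0667],[0,0,0.0058],40],
  [[-0.0583,0.475,-0.0667],[0,0,0.0067],40],
  [[-0.0667,0.5417,-0.0667],[0,0,0.0067],40],
  [[-0.0733,0.5917,-0.0667],[0,0,0.0067],40],
  [[-0.075,0.615,-0.0667],[0,0,0.0067],40],
])

```text
clock: 14.35
ee_pos: [468.5, 312.5, 136.4]
eef_rot: [-0.0, -0.068, 0.998, 0.001]
ft_force: [-0.7, -0.0, -2.1]
grip_width: 0.566
grasp_force: 30.0
```

In the tool's units: 61 mm is 0.1017, 57 mm is 0.095.

arm_command([
  [[0,0,0],[0,0,0],40],
  [[0,0,0],[0,0,0],40],
  [[0,0,0.0333],[0,0,0],40],
  [[0,0,0.0667],[0,0,0],40],
  [[0,0,0.0833],[0,0,0],40],
  [[0,0,0.095],[0,0,0],40],
  [[0,0,0.1017],[0,0,0],40],
  [[0,0,0.1017],[0,0,0],40],
])

```text
clock: 15.15
ee_pos: [470.3, 308.4, 75.9]
eef_rot: [0.0, -0.066, 0.998, 0.0]
ft_force: [0.8, -0.1, -2.3]
grip_width: 0.565
grasp_force: 30.0
```

In the tool's units: 2 mm is 0.0033, 1 mm is 0.0017.

arm_command([
  [[0,0,0.0017],[0,0,0],40],
  [[0,0,0.0033],[0,0,0],40],
  [[0,0,0.0033],[0,0,0],40],
])

```text
clock: 15.45
ee_pos: [470.7, 309.1, 75.3]
eef_rot: [0.001, -0.066, 0.998, 0.0]
ft_force: [-1.1, -1.9, 7.5]
grip_width: 0.568
grasp_force: 30.0
```

In the tool's units: 1 mm is 0.0017.

arm_command([
  [[0,0,0.0017],[0,0,0],40],
  [[0,0,0.0017],[0,0,0],40],
])

```text
clock: 15.65
ee_pos: [471.0, 309.2, 75.2]
eef_rot: [0.001, -0.066, 0.998, 0.0]
ft_force: [-3.0, -3.8, 15.1]
grip_width: 0.567
grasp_force: 30.0
```

In the tool's units: -150 mm is -0.25, -140 mm is -0.2333.

arm_command([
  [[0,0,-0.0017],[0,0,0],55],
  [[0,0,-0.0017],[0,0,0],65],
  [[0,0,-0.0017],[0,0,0],80],
  [[0,0,-0.0017],[0,0,0],91],
  [[0,0,-0.0017],[0,0,0],91],
  [[0,0,-0.0167],[0,0,0],91],
  [[0,0,-0.05],[0,0,0],91],
  [[0,0,-0.1083],[0,0,0],91],
  [[0,0,-0.175],[0,0,0],91],
  [[0,0,-0.2333],[0,0,0],91],
  [[0,0,-0.25],[0,0,0],91],
  [[0,0,-0.25],[0,0,0],91],
])

```text
clock: 16.85
ee_pos: [470.8, 309.5, 225.0]
eef_rot: [0.002, -0.066, 0.998, 0.001]
ft_force: [0.2, -0.1, -0.2]
grip_width: 0.988
grasp_force: 0.0
```

```bash
python3 - <<'E'
from h import *
im=robot.read_camera("scene"); cv2.imwrite("pics/s2.png",cv2.resize(im[110:290,170:410],(800,600))); cal=robot.calibration("scene")
for n in ["bottle","can"]:
    print(n,[(np.round(a["at"]),round(a["p"],2),at_z(cal,a["at"],2)[:2].round(1)) for a in robot.landmark_of(n,"scene")[:2]])
go(552,-50,150,100)
E
```

```text
bottle [(array([224., 190.]), 0.71, array([475.6, 315.7]))]
can [(array([239., 174.]), 0.62, array([567.2, 320.3]))]
t 17.0 p [468.7 308.  221. ] shift [ -35.4 -365.8   71.3]
yaw 97.6 zaxis [-0.002 -0.002 -1.   ]
turn [-0.1 -0.1 -2.4]
```

View pics/s2.png

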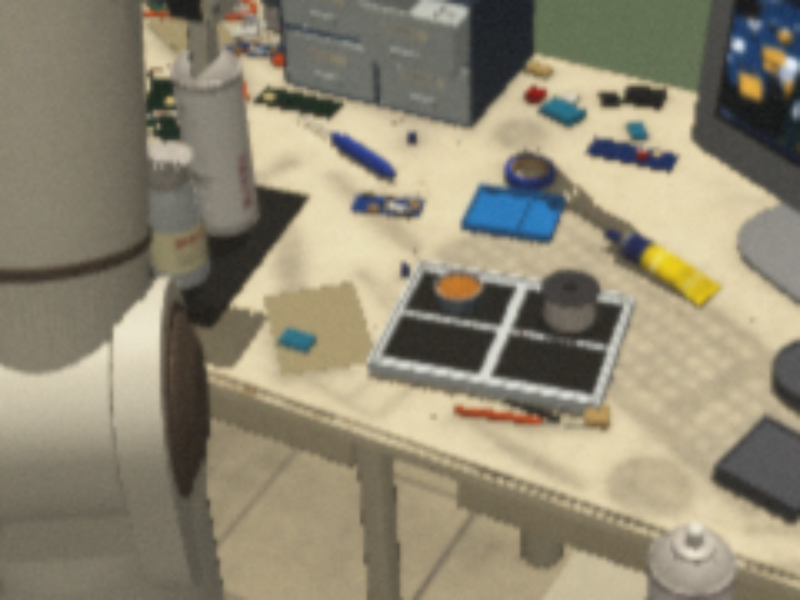

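Both stand upright on the mat (crop 175,230 and 220,150), and the reel (570,300) and tin (458,290) are untouched. Now the reel.

In the tool's units: -367 mm is -0.6117, -358 mm is -0.5967, -2.4 degrees is -0.0067.

arm_command([
  [[-0.0017,-0.0417,0],[0,0,0],91],
  [[-0.005,-0.1083,0],[0,0,-0.0014],91],
  [[-0.0117,-0.1833,0],[0,0,-0.0028],91],
  [[-0.02,-0.2617,0.0167],[0,0,-0.0042],91],
  [[-0.0283,-0.3367,0.0417],[0,0,-0.0056],91],
  [[-0.0367,-0.4117,0.0667],[0,0,-0.0067],91],
  [[-0.045,-0.4867,0.0917],[0,0,-0.0067],91],
  [[-0.0517,-0.5583,0.1133],[0,0,-0.0067],91],
  [[-0.0567,-0.5967,0.1167],[0,0,-0.0067],91],
  [[-0.0583,-0.6117,0.1167],[0,0,-0.0067],91],
  [[-0.0583,-0.6117,0.1167],[0,0,-0.0067],91],
  [[-0.0583,-0.6117,0.1167],[0,0,-0.0067],91],
])

```text
clock: 18.2
ee_pos: [552.5, -48.4, 152.1]
eef_rot: [-0.001, -0.088, 0.996, 0.001]
ft_force: [0.4, -0.1, -0.4]
grip_width: 0.993
grasp_force: 0.0
```

```bash
python3 - <<'E'
from h import *
im=robot.read_camera("wrist"); cw=robot.calibration("wrist"); cv2.imwrite("pics/w5.png",im)
go(552,-50,24,100)
for n,z in dict(reel=14,tin=14,caddy=0,round_dish=0,square_dish=0).items():
    print(n,[(np.round(a["at"]),round(a["p"],2),at_z(cw,a["at"],z)[:2].round(1)) for a in robot.landmark_of(n,"wrist")[:2]])
print(proj(cw,np.array([552,-50,50])).round(0))
E
```

```text
t 18.25 p [552.6 -47.9 152.3] shift [  0.9  -2.1 128.3]
yaw 100.2 zaxis [-0.001  0.001 -1.   ]
turn [ 0.1 -0.   0.2]
reel [(array([318., 191.]), 0.94, array([555.9, -50.1]))]
tin [(array([413., 187.]), 0.75, array([532.7,  51.7]))]
caddy [(array([362., 155.]), 0.88, array([510.5,  -7.9]))]
round_dish [(array([113.,  59.]), 0.75, array([ 461.1, -276.2])), (array([118., 175.]), 0.62, array([ 580.8, -272.9]))]
square_dish [(array([114.,  64.]), 0.6, array([ 465. , -275.4]))]
[318. 197.]
```

View pics/w5.png

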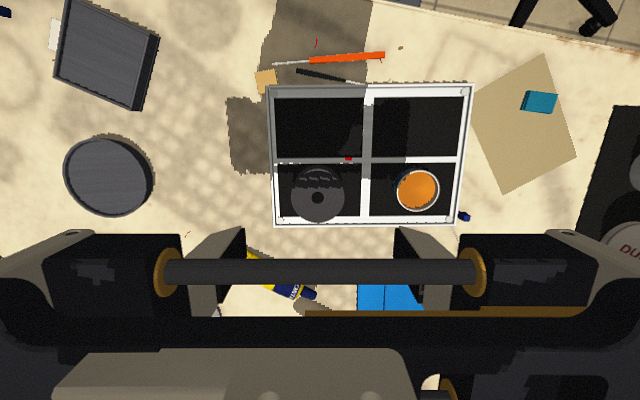

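The reel hole is at (318,197), exactly as predicted, and the tin's top is at (417,190). I'll measure the tin and dishes from this picture, then descend on the reel.

```bash
python3 - <<'E'
from h import *
cw=robot.calibration("wrist")
print("tin",at_z(cw,(417,189.5),33).round(1),"round",at_z(cw,(107.5,174),18).round(1))
q=np.array([at_z(cw,u,18)[:2] for u in [(70,-2),(159,36),(137,111),(54,77)]]); print("sq",q.round(0),q.mean(0))
im=cv2.imread("pics/w5.png"); g=cv2.cvtColor(im,cv2.COLOR_BGR2GRAY)
_,b=cv2.threshold(g,110,255,cv2.THRESH_BINARY_INV)
for c in cv2.findContours(b,0,2)[0]:
    if 1500<cv2.contourArea(c)<12000: r=cv2.minAreaRect(c); print(r,at_z(cw,r[0],12)[:2].round(1))
go(552.5,-50,21,100)
E
```

```text
tin [532.   47.8  33. ] round [ 576.3 -273.8   18. ]
sq [[ 418. -302.]
 [ 435. -223.]
 [ 506. -243.]
 [ 489. -321.]] [ 461.89453772 -272.30515892]
((412.0, 188.5), (53.0, 86.0), 90.0) [535.8  50.5]
((319.0, 193.0), (62.0, 84.0), 90.0) [558.9 -49.4]
((108.25001525878906, 174.25001525878906), (89.80255889892578, 82.02438354492188), 45.0) [ 578.4 -277.3]
((318.5, 128.5), (63.0, 89.0), 90.0) [490.7 -62.1]
((417.00299072265625, 126.71617889404297), (60.21072006225586, 92.81584930419922), 89.22578430175781) [471.   38.1]
((246.9977264404297, 131.4590301513672), (84.81798553466797, 40.70606231689453), 86.86363983154297) [ 506.8 -134.8]
((315.0, 42.0), (84.0, 112.0), 90.0) [412.1 -79.5]
((104.14656066894531, 52.99137878417969), (113.71138000488281, 85.2178726196289), 23.198591232299805) [ 458.  -277.8]
t 18.5 p [553.  -49.2 152.9] shift [  0.7  -0.7 131.9]
yaw 100.1 zaxis [ 0.  0. -1.]
turn [0.  0.  0.1]
```

In the tool's units: 130 mm is 0.2167, 125 mm is 0.2083.

arm_command([
  [[0,-0.0033,0.0417],[0,0,0],91],
  [[0,-0.0033,0.1],[0,0,0],91],
  [[0,-0.0033,0.1583],[0,0,0],91],
  [[0,-0.0033,0.1917],[0,0,0],91],
  [[0,-0.0033,0.2083],[0,0,0],91],
  [[0,-0.0033,0.2167],[0,0,0],91],
  [[0,-0.0033,0.2167],[0,0,0],91],
  [[0,-0.0033,0.2167],[0,0,0],80],
])

```text
clock: 19.3
ee_pos: [554.3, -52.4, 23.7]
eef_rot: [0.001, -0.087, 0.996, -0.0]
ft_force: [0.0, 0.3, 0.4]
grip_width: 0.944
grasp_force: 0.0
```

In the tool's units: 2 mm is 0.0033.

arm_command([
  [[0,0,0.0033],[0,0,0],75],
  [[0,0,0.0033],[0,0,0],65],
  [[0,0,0.0033],[0,0,0],60],
  [[0,0,0.0033],[0,0,0],57],
  [[0,0,0.0033],[0,0,0],54],
  [[0,0,0.0033],[0,0,0],50],
  [[0,0,0.0033],[0,0,0],45],
  [[0,0,0.0033],[0,0,0],40],
  [[0,0,0.0033],[0,0,0],40],
  [[0,0,0.0033],[0,0,0],40],
])

```text
clock: 20.3
ee_pos: [553.3, -51.8, 20.7]
eef_rot: [-0.0, -0.087, 0.996, 0.0]
ft_force: [-1.2, 3.2, 3.6]
grip_width: 0.564
grasp_force: 30.0
```

In the tool's units: -50 mm is -0.0833, -45 mm is -0.075.

arm_command([
  [[0,0,-0.005],[0,0,0],40],
  [[0,0,-0.02],[0,0,0],40],
  [[0,0,-0.05],[0,0,0],40],
  [[0,0,-0.075],[0,0,0],40],
  [[0,0,-0.0833],[0,0,0],40],
  [[0,0,-0.0833],[0,0,0],40],
])

```text
clock: 20.9
ee_pos: [554.2, -52.7, 71.7]
eef_rot: [0.001, -0.087, 0.996, -0.0]
ft_force: [-0.6, 0.3, -2.6]
grip_width: 0.564
grasp_force: 30.0
```

```bash
python3 - <<'E'
from h import *
im=robot.read_camera("top"); cal=robot.calibration("top")
for n in ["round_dish","square_dish"]:
    print(n,[(np.round(a["at"]),round(a["p"],2),at_z(cal,a["at"],0)[:2].round(1)) for a in robot.landmark_of(n,"top")[:2]])
go(578,-274,72,100)
E
```

```text
round_dish [(array([412., 177.]), 0.95, array([ 582.4, -269.2]))]
square_dish [(array([416., 218.]), 0.95, array([ 462.5, -276.9])), (array([219., 221.]), 0.21, array([462.7, 305.9]))]
t 21.05 p [552.7 -52.4  70. ] shift [  13.6 -222.6   -2. ]
yaw 100.0 zaxis [-0.001  0.    -1.   ]
turn [ 0.  -0.1  0. ]
```

In the tool's units: -222 mm is -0.37, -221 mm is -0.3683.

arm_command([
  [[0.0017,-0.025,-0.0083],[0,0,0],40],
  [[0.005,-0.075,-0.0083],[0,0,0],40],
  [[0.0083,-0.1333,-0.0083],[0,0,0],40],
  [[0.0117,-0.2,-0.0083],[0,0,0],40],
  [[0.015,-0.2583,-0.0083],[0,0,0],40],
  [[0.0183,-0.3083,-0.0083],[0,0,0],40],
  [[0.0217,-0.35,-0.0083],[0,0,0],40],
  [[0.0217,-0.3683,-0.0083],[0,0,0],40],
  [[0.0217,-0.37,0],[0,0,0],40],
  [[0.0217,-0.37,0],[0,0,0],40],
  [[0.0217,-0.37,0],[0,0,0],40],
])

```text
clock: 22.15
ee_pos: [578.9, -270.7, 69.9]
eef_rot: [-0.001, -0.088, 0.996, 0.001]
ft_force: [0.3, 0.6, -2.5]
grip_width: 0.564
grasp_force: 30.0
```

```bash
python3 - <<'E'
from h import *
im=robot.read_camera("wrist"); cw=robot.calibration("wrist"); cv2.imwrite("pics/w6.png",im[:260,120:520])
for n in ["round_dish","square_dish"]:
    print(n,[(np.round(a["at"]),round(a["p"],2),at_z(cw,a["at"],0)[:2].round(1)) for a in robot.landmark_of(n,"wrist")[:2]])
go(578.5,-273,22,100)
th=np.linspace(0,2*np.pi,9)[:8]
print([proj(cw,np.array([578.5+43.5*np.cos(t),-273+43.5*np.sin(t),18])).round(0)-[120,0] for t in th])
E
```

```text
round_dish [(array([315., 212.]), 0.63, array([ 583.7, -274.8]))]
square_dish [(array([337.,  57.]), 0.67, array([ 461.4, -279.2]))]
t 22.3 p [ 579.4 -271.5   70.6] shift [ 1.2 -1.3 48.6]
yaw 100.1 zaxis [-0.     0.001 -1.   ]
turn [0.  0.  0.1]
[array([189., 262.]), array([228., 254.]), array([251., 222.]), array([244., 183.]), array([208., 160.]), array([165., 169.]), array([143., 204.]), array([154., 242.])]
```

View pics/w6.png

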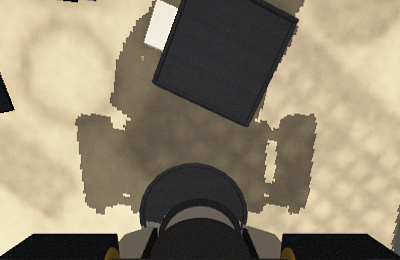

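The dish edges are at crop columns 140 and 247 and row 163, so its centre is about (580,-275.5), a shift of 3 mm. Lowering there.

```bash
python3 - <<'E'
from h import *
cw=robot.calibration("wrist")
q=np.array([at_z(cw,u,18)[:2] for u in [(418,20),(368,126),(272,82)]]); print("sq",q.round(0),(q[0]+q[2])/2)
go(580,-275.5,22,100)
E
```

```text
sq [[ 434. -232.]
 [ 506. -249.]
 [ 489. -322.]] [ 461.42818803 -277.11390635]
t 22.3 p [ 579.4 -271.5   70.6] shift [ 0.1 -4.1 48.6]
yaw 100.1 zaxis [-0.     0.001 -1.   ]
turn [0.  0.  0.1]
```

arm_command([
  [[-0.0017,-0.0067,0.0167],[0,0,0],40],
  [[-0.0017,-0.0067,0.0417],[0,0,0],40],
  [[-0.0017,-0.0067,0.0617],[0,0,0],40],
  [[-0.0017,-0.0067,0.0717],[0,0,0],40],
  [[-0.0017,-0.0067,0.0767],[0,0,0],40],
  [[-0.0017,-0.0067,0.08],[0,0,0],40],
  [[-0.0017,-0.0067,0.08],[0,0,0],40],
])

```text
clock: 23.0
ee_pos: [580.8, -277.1, 22.5]
eef_rot: [0.0, -0.087, 0.996, 0.0]
ft_force: [0.2, -0.9, -2.7]
grip_width: 0.566
grasp_force: 30.0
```

In the tool's units: 2 mm is 0.0033, 1 mm is 0.0017.

arm_command([
  [[0,0,0.0017],[0,0,0],40],
  [[0,0,0.0033],[0,0,0],40],
  [[0,0,0.0033],[0,0,0],40],
])

```text
clock: 23.3
ee_pos: [581.0, -277.1, 20.8]
eef_rot: [0.0, -0.087, 0.996, -0.0]
ft_force: [-0.4, 1.0, -2.2]
grip_width: 0.565
grasp_force: 30.0
```

arm_command([
  [[0,0,0.0017],[0,0,0],40],
  [[0,0,0.0017],[0,0,0],40],
  [[0,0,0.0017],[0,0,0],40],
])

```text
clock: 23.6
ee_pos: [581.0, -277.1, 20.7]
eef_rot: [0.0, -0.087, 0.996, -0.0]
ft_force: [-3.1, 0.2, 5.7]
grip_width: 0.563
grasp_force: 30.0
```

In the tool's units: 145 mm is 0.2417, -120 mm is -0.2.

arm_command([
  [[0,0,-0.0017],[0,0,0],55],
  [[0,0,-0.0017],[0,0,0],65],
  [[0,0,-0.0017],[0,0,0],75],
  [[0,0,-0.0017],[0,0,0],75],
  [[0,0,-0.0167],[0,0,0],75],
  [[0,0,-0.0583],[0,0,0],75],
  [[0,0,-0.125],[0,0,0],75],
  [[0,0,-0.1833],[0,0,0],75],
  [[-0.0017,0.0417,-0.2],[0,0,0],75],
  [[-0.0033,0.1,-0.2],[0,0,0],75],
  [[-0.005,0.1667,-0.2],[0,0,0],75],
  [[-0.0067,0.2417,-0.2],[0,0,0],75],
])

```text
clock: 24.8
ee_pos: [559.5, -133.3, 140.6]
eef_rot: [0.001, -0.086, 0.996, -0.0]
ft_force: [1.7, -0.5, -0.8]
grip_width: 0.818
grasp_force: 0.0
```

In the tool's units: 182 mm is 0.3033, 177 mm is 0.295.

arm_command([
  [[-0.0017,0.0667,0],[0,0,0],75],
  [[-0.0033,0.1333,0],[0,0,0],75],
  [[-0.005,0.2,0],[0,0,0],75],
  [[-0.0067,0.2583,0],[0,0,0],75],
  [[-0.0083,0.295,0],[0,0,0],75],
  [[-0.0083,0.3033,0],[0,0,0],75],
  [[-0.0083,0.3033,0],[0,0,0],75],
  [[-0.0083,0.3033,0],[0,0,0],75],
])

```text
clock: 25.6
ee_pos: [533.2, 44.7, 139.8]
eef_rot: [0.0, -0.086, 0.996, -0.0]
ft_force: [0.6, -0.5, -0.3]
grip_width: 0.816
grasp_force: 0.0
```

```bash
python3 - <<'E'
from h import *
im=robot.read_camera("wrist"); cw=robot.calibration("wrist"); cv2.imwrite("pics/w7.png",im)
for n,z in [("tin",14),("reel",14),("round_dish",0)]:
    print(n,[(np.round(a["at"]),round(a["p"],2),at_z(cw,a["at"],z)[:2].round(1)) for a in robot.landmark_of(n,"wrist")[:2]])
h=cv2.cvtColor(im,cv2.COLOR_BGR2HSV); b=cv2.inRange(h,(8,120,100),(25,255,255)); b[:150]=0;b[235:]=0
c=max(cv2.findContours(b,0,2)[0],key=cv2.contourArea); r=cv2.minEnclosingCircle(c); print("tin",r,at_z(cw,r[0],30).round(1))
go(532,48,20.5,100)
E
```

```text
tin [(array([328., 189.]), 0.86, array([529.7,  51.5]))]
reel [(array([  8., 184.]), 0.94, array([ 580.5, -274.2]))]
round_dish [(array([ 22., 181.]), 0.86, array([ 580.6, -274.9]))]
tin ((324.868408203125, 194.5), 19.65379524230957) [531.4  48.7  30. ]
t 25.8 p [533.   45.  139.5] shift [  0.4   3.2 119. ]
yaw 99.9 zaxis [-0. -0. -1.]
turn [-0.  -0.  -0.1]
```

In the tool's units: 119 mm is 0.1983, 116 mm is 0.1933.

arm_command([
  [[0.0017,0.0067,0.0417],[0,0,0],75],
  [[0.0017,0.0067,0.1],[0,0,0],75],
  [[0.0017,0.0067,0.15],[0,0,0],75],
  [[0.0017,0.0067,0.18],[0,0,0],75],
  [[0.0017,0.0067,0.1933],[0,0,0],75],
  [[0.0017,0.0067,0.1983],[0,0,0],75],
  [[0.0017,0.0067,0.1983],[0,0,0],65],
  [[0.0017,0.0067,0.1983],[0,0,0],60],
])

```text
clock: 26.6
ee_pos: [532.1, 50.3, 21.6]
eef_rot: [0.001, -0.087, 0.996, 0.0]
ft_force: [-0.3, 0.2, -0.0]
grip_width: 0.694
grasp_force: 0.0
```

arm_command([
  [[0,0,0.0017],[0,0,0],56],
  [[0,0,0.0033],[0,0,0],52],
  [[0,0,0.0033],[0,0,0],49],
  [[0,0,0.0033],[0,0,0],47],
  [[0,0,0.0033],[0,0,0],45],
  [[0,0,0.0033],[0,0,0],43],
  [[0,0,0.0033],[0,0,0],40],
  [[0,0,0.0033],[0,0,0],35],
  [[0,0,0.0033],[0,0,0],32],
  [[0,0,0.0033],[0,0,0],32],
])

```text
clock: 27.6
ee_pos: [531.1, 50.3, 18.6]
eef_rot: [-0.0, -0.087, 0.996, 0.0]
ft_force: [-1.0, -0.2, 0.8]
grip_width: 0.449
grasp_force: 30.0
```

In the tool's units: -70 mm is -0.1167, -55 mm is -0.0917.

arm_command([
  [[0,0,-0.005],[0,0,0],32],
  [[0,0,-0.02],[0,0,0],32],
  [[0,0,-0.05],[0,0,0],32],
  [[0,0,-0.0917],[0,0,0],32],
  [[0,0,-0.1167],[0,0,0],32],
  [[0,0,-0.1167],[0,0,0],32],
])

```text
clock: 28.2
ee_pos: [533.2, 50.6, 91.3]
eef_rot: [0.003, -0.087, 0.996, 0.0]
ft_force: [0.8, 0.5, -0.3]
grip_width: 0.452
grasp_force: 30.0
```

```bash
python3 - <<'E'
from h import *
go(461,-276,90,100)
E
```

```text
t 28.2 p [533.2  50.6  91.3] shift [ 127.8 -309.1    0.7]
yaw 100.0 zaxis [ 0.005  0.001 -1.   ]
turn [-0.   0.3  0. ]
```

In the tool's units: -309 mm is -0.515, -302 mm is -0.5033.

arm_command([
  [[0.01,-0.0233,0],[0,0,0],32],
  [[0.03,-0.0717,0],[0,0,0],32],
  [[0.0567,-0.1383,0],[0,0,0],32],
  [[0.085,-0.205,0],[0,0,0],32],
  [[0.1133,-0.2733,0],[0,0,0],32],
  [[0.1417,-0.3417,0],[0,0,0],32],
  [[0.17,-0.41,0],[0,0,0],32],
  [[0.1933,-0.4683,0],[0,0,0],32],
  [[0.2083,-0.5033,0],[0,0,0],32],
  [[0.2133,-0.515,0],[0,0,0],32],
  [[0.2133,-0.515,0],[0,0,0],32],
  [[0.2133,-0.515,0],[0,0,0],32],
])

```text
clock: 29.4
ee_pos: [458.6, -274.5, 87.9]
eef_rot: [-0.0, -0.088, 0.996, 0.001]
ft_force: [0.1, 0.2, -0.7]
grip_width: 0.447
grasp_force: 30.0
```

```bash
python3 - <<'E'
from h import *
im=robot.read_camera("wrist"); cw=robot.calibration("wrist"); cv2.imwrite("pics/w8.png",im[:260,120:520])
for n in ["round_dish","square_dish","tin"]:
    print(n,[(np.round(a["at"]),round(a["p"],2),at_z(cw,a["at"],0)[:2].round(1)) for a in robot.landmark_of(n,"wrist")[:2]])
go(461,-276,19.5,100)
a=np.radians(-13);X=np.array([np.cos(a),np.sin(a)]);Y=np.array([-X[1],X[0]])
for i,j in [(1,1),(1,-1),(-1,-1),(-1,1)]:
  print(i,j,proj(cw,np.r_[np.array([461,-276])+i*38*X+j*38*Y,18]).round(0)-[120,0])
E
```

```text
round_dish [(array([299., 315.]), 0.83, array([ 583.8, -273.9]))]
square_dish [(array([321., 207.]), 0.74, array([ 463.5, -272.6]))]
tin [(array([321., 241.]), 0.72, array([ 497.4, -266.7]))]
t 29.6 p [ 459.3 -274.5   88.5] shift [-1.4 -1.8 69. ]
yaw 100.2 zaxis [-0.     0.001 -1.   ]
turn [0.  0.  0.2]
1 1 [220. 262.]
1 -1 [141. 231.]
-1 -1 [173. 151.]
-1 1 [257. 187.]
```

View pics/w8.png

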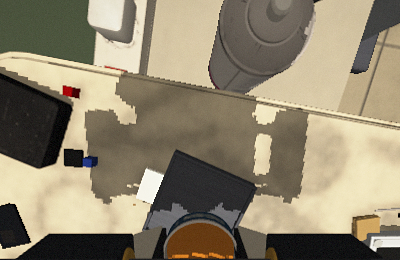

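The dish corners at crop (177,150) and (256,187) match prediction within a few pixels. Lowering the tin.

In the tool's units: 68 mm is 0.1133, 66 mm is 0.11.

arm_command([
  [[-0.0033,-0.0033,0.025],[0,0,0],32],
  [[-0.0033,-0.0033,0.0583],[0,0,0],32],
  [[-0.0033,-0.0033,0.0883],[0,0,0],32],
  [[-0.0033,-0.0033,0.1033],[0,0,0],32],
  [[-0.0033,-0.0033,0.11],[0,0,0],32],
  [[-0.0033,-0.0033,0.1133],[0,0,0],32],
  [[-0.0033,-0.0033,0.1133],[0,0,0],32],
  [[-0.0033,-0.0033,0.1133],[0,0,0],32],
])

```text
clock: 30.4
ee_pos: [461.6, -278.1, 21.2]
eef_rot: [0.001, -0.087, 0.996, -0.0]
ft_force: [0.2, -0.2, -0.4]
grip_width: 0.446
grasp_force: 30.0
```

In the tool's units: 1 mm is 0.0017.

arm_command([
  [[0,0,0.0017],[0,0,0],32],
  [[0,0,0.0017],[0,0,0],32],
  [[0,0,0.0017],[0,0,0],32],
])

```text
clock: 30.7
ee_pos: [461.2, -278.0, 19.8]
eef_rot: [0.0, -0.087, 0.996, -0.0]
ft_force: [-0.1, 0.2, -0.9]
grip_width: 0.445
grasp_force: 30.0
```

arm_command([
  [[0,0,0.0008],[0,0,0],32],
  [[0,0,0.0017],[0,0,0],32],
  [[0,0,0.0017],[0,0,0],32],
])

```text
clock: 31.0
ee_pos: [461.1, -277.9, 18.6]
eef_rot: [0.0, -0.087, 0.996, 0.0]
ft_force: [0.0, 0.3, 0.6]
grip_width: 0.452
grasp_force: 30.0
```

Near contact; release, rise, and view.

In the tool's units: -200 mm is -0.3333, -195 mm is -0.325.

arm_command([
  [[0,0,0],[0,0,0],44],
  [[0,0,0],[0,0,0],47],
  [[0,0,0],[0,0,0],55],
  [[0,0,0],[0,0,0],65],
  [[0,0,0],[0,0,0],65],
  [[0,0,-0.0167],[0,0,0],65],
  [[0,0,-0.05],[0,0,0],75],
  [[0,0,-0.1167],[0,0,0],85],
  [[0,0,-0.1917],[0,0,0],91],
  [[0,0,-0.2667],[0,0,0],91],
  [[0,0,-0.325],[0,0,0],91],
  [[0,0,-0.3333],[0,0,0],91],
])

```text
clock: 32.2
ee_pos: [463.8, -279.5, 224.6]
eef_rot: [0.004, -0.087, 0.996, -0.003]
ft_force: [0.5, -0.9, 0.2]
grip_width: 0.991
grasp_force: 0.0
```

```bash
python3 - <<'E'
from h import *
im=robot.read_camera("wrist"); cw=robot.calibration("wrist"); cv2.imwrite("pics/w9.png",im[:300,60:560])
for n,z in [("round_dish",0),("square_dish",0),("tin",14),("reel",14)]:
    print(n,[(np.round(a["at"]),round(a["p"],2),at_z(cw,a["at"],z)[:2].round(1)) for a in robot.landmark_of(n,"wrist")[:2]])
go(470.5,309,225,97.6)
E
```

```text
round_dish [(array([308., 250.]), 0.98, array([ 581.1, -276.7]))]
square_dish [(array([325., 171.]), 0.79, array([ 459.9, -273.7]))]
tin [(array([322., 174.]), 0.81, array([ 460.8, -277.9])), (array([309., 253.]), 0.18, array([ 578.8, -275.6]))]
reel [(array([311., 255.]), 0.67, array([ 582. , -271.7]))]
t 32.45 p [ 459.9 -277.2  217.1] shift [-112.3  575.5   -7.2]
yaw 100.0 zaxis [-0.003  0.001 -1.   ]
turn [ 0.1 -0.1  2.4]
```

View pics/w9.png

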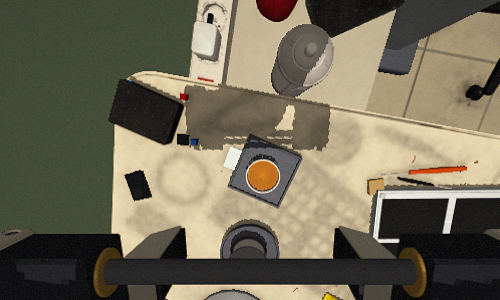

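The tin sits centred in the square dish (crop 262,177), with the reel in the round dish (248,245). Back to the bottle.

In the tool's units: 505 mm is 0.8417, 470 mm is 0.7833, 2.4 degrees is 0.0067.

arm_command([
  [[-0.0067,0.0333,-0.0117],[0,0,0],91],
  [[-0.02,0.1,-0.0117],[0,0,0],91],
  [[-0.035,0.1767,-0.0117],[0,0,0],91],
  [[-0.05,0.2533,-0.0117],[0,0,0],91],
  [[-0.065,0.33,-0.0117],[0,0,0],91],
  [[-0.08,0.4067,-0.0117],[0,0,0.0014],91],
  [[-0.095,0.4833,-0.0117],[0,0,0.0028],91],
  [[-0.11,0.56,-0.0117],[0,0,0.0042],91],
  [[-0.125,0.6367,-0.0117],[0,0,0.0056],91],
  [[-0.14,0.7133,-0.0117],[0,0,0.0067],91],
  [[-0.1533,0.7833,-0.0117],[0,0,0.0067],91],
  [[-0.165,0.8417,-0.0117],[0,0,0.0067],91],
])

```text
clock: 33.65
ee_pos: [469.2, 239.0, 223.7]
eef_rot: [-0.002, -0.067, 0.998, -0.0]
ft_force: [0.3, 0.4, -0.1]
grip_width: 0.994
grasp_force: 0.0
```

In the tool's units: 69 mm is 0.115, 55 mm is 0.0917.

arm_command([
  [[-0.0133,0.05,0],[0,0,0],91],
  [[-0.0233,0.0917,0],[0,0,0],91],
  [[-0.0267,0.115,0],[0,0,0],91],
  [[-0.0267,0.115,0],[0,0,0],91],
  [[-0.0267,0.115,0],[0,0,0],91],
])

```text
clock: 34.15
ee_pos: [477.1, 305.7, 224.5]
eef_rot: [-0.001, -0.066, 0.998, -0.001]
ft_force: [0.5, -0.3, -0.2]
grip_width: 0.99
grasp_force: 0.0
```

```bash
python3 - <<'E'
from h import *
im=robot.read_camera("wrist"); cw=robot.calibration("wrist"); cv2.imwrite("pics/w10.png",im)
for n,z in [("bottle",2),("can",2),("mat",0)]:
    print(n,[(np.round(a["at"]),round(a["p"],2),at_z(cw,a["at"],z)[:2].round(1)) for a in robot.landmark_of(n,"wrist")[:2]])
go(471,309.2,75.2,97.6)
print(proj(cw,np.array([471,309,133])))
E
```

```text
bottle [(array([323., 170.]), 0.75, array([472. , 308.5]))]
can [(array([324., 234.]), 0.83, array([565.9, 322.5]))]
mat []
t 34.35 p [477.9 305.5 225.6] shift [  6.4   4.7 150.4]
yaw 97.5 zaxis [ 0.    -0.001 -1.   ]
turn [-0.  -0.  -0.1]
[325.46770658 194.54023286]
```

View pics/w10.png

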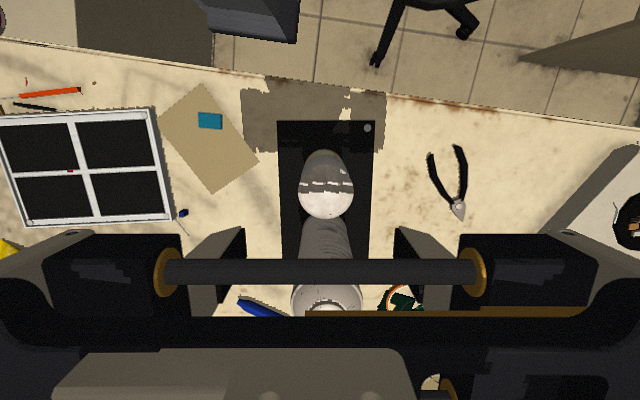

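The bottle disc is at (326,200), with the same small offset as at the first pick. Descend and grip at the same point.

In the tool's units: 149 mm is 0.2483, 140 mm is 0.2333.

arm_command([
  [[0.01,0.0067,0.025],[0,0,0],91],
  [[0.01,0.0067,0.0833],[0,0,0],91],
  [[0.01,0.0067,0.15],[0,0,0],91],
  [[0.01,0.0067,0.2],[0,0,0],91],
  [[0.01,0.0067,0.2333],[0,0,0],91],
  [[0.01,0.0067,0.2483],[0,0,0],80],
  [[0.01,0.0067,0.2483],[0,0,0],65],
  [[0.01,0.0067,0.2483],[0,0,0],60],
  [[0.01,0.0067,0.2483],[0,0,0],57],
  [[0.01,0.0067,0.2483],[0,0,0],54],
  [[0.01,0.0067,0.2483],[0,0,0],50],
  [[0.01,0.0067,0.2483],[0,0,0],42],
])

```text
clock: 35.55
ee_pos: [471.8, 310.7, 77.6]
eef_rot: [0.001, -0.066, 0.998, 0.0]
ft_force: [-0.8, -0.8, 5.4]
grip_width: 0.564
grasp_force: 30.0
```

In the tool's units: -50 mm is -0.0833, -40 mm is -0.0667.

arm_command([
  [[0,0,0],[0,0,0],40],
  [[0,0,0],[0,0,0],40],
  [[0,0,0],[0,0,0],40],
  [[0,0,-0.0083],[0,0,0],40],
  [[0,0,-0.0333],[0,0,0],40],
  [[0,0,-0.0667],[0,0,0],40],
  [[0,0,-0.0833],[0,0,0],40],
  [[0,0,-0.0833],[0,0,0],40],
])

```text
clock: 36.35
ee_pos: [472.2, 311.2, 128.7]
eef_rot: [0.002, -0.066, 0.998, 0.001]
ft_force: [1.3, 0.6, -2.4]
grip_width: 0.563
grasp_force: 30.0
```

```bash
python3 - <<'E'
from h import *
go(490,-62.5,125,100)
E
```

```text
t 36.35 p [472.2 311.2 128.7] shift [  31.9 -372.8    3. ]
yaw 97.6 zaxis [ 0.003  0.002 -1.   ]
turn [ 0.1  0.2 -2.4]
```

In the tool's units: -372 mm is -0.62, -125 mm is -0.2083, -2.4 degrees is -0.0067.

arm_command([
  [[0.0017,-0.02,0],[0,0,0],40],
  [[0.0067,-0.07,0],[0,0,0],40],
  [[0.0117,-0.1367,0],[0,0,-0.0014],40],
  [[0.0183,-0.2083,0],[0,0,-0.0028],40],
  [[0.025,-0.28,0],[0,0,-0.0039],40],
  [[0.03,-0.3517,0],[0,0,-0.005],40],
  [[0.0367,-0.4233,0],[0,0,-0.0058],40],
  [[0.0417,-0.495,0],[0,0,-0.0067],40],
  [[0.0483,-0.5617,0],[0,0,-0.0067],40],
  [[0.0517,-0.6033,0],[0,0,-0.0067],40],
  [[0.0533,-0.62,0],[0,0,-0.0067],40],
  [[0.0533,-0.62,0],[0,0,-0.0067],40],
])

```text
clock: 37.55
ee_pos: [487.5, -64.4, 125.9]
eef_rot: [-0.001, -0.085, 0.996, -0.0]
ft_force: [0.6, -0.2, -2.7]
grip_width: 0.565
grasp_force: 30.0
```

```bash
python3 - <<'E'
from h import *
robot.read_camera("wrist")
go(490.5,-62,90.5,100)
E
```

```text
t 37.6 p [487.8 -62.4 126. ] shift [-2.8 -0.1 35.5]
yaw 99.9 zaxis [-0.001  0.001 -1.   ]
turn [ 0.  -0.1 -0.1]
```

In the tool's units: 35 mm is 0.0583, 33 mm is 0.055.

arm_command([
  [[-0.0033,0,0.0133],[0,0,0],40],
  [[-0.0033,0,0.0333],[0,0,0],40],
  [[-0.0033,0,0.0483],[0,0,0],40],
  [[-0.0033,0,0.055],[0,0,0],40],
  [[-0.0033,0,0.0583],[0,0,0],40],
  [[-0.0033,0,0.0583],[0,0,0],40],
  [[-0.0033,0,0.0583],[0,0,0],40],
])

```text
clock: 38.3
ee_pos: [490.8, -62.2, 91.7]
eef_rot: [0.0, -0.087, 0.996, -0.0]
ft_force: [0.5, -0.3, -2.0]
grip_width: 0.565
grasp_force: 30.0
```

In the tool's units: 2 mm is 0.0033, 1 mm is 0.0017.

arm_command([
  [[0,0,0.0017],[0,0,0],40],
  [[0,0,0.0033],[0,0,0],40],
  [[0,0,0.0033],[0,0,0],40],
])

```text
clock: 38.6
ee_pos: [490.6, -62.4, 89.6]
eef_rot: [0.0, -0.087, 0.996, -0.0]
ft_force: [0.0, 0.4, -1.5]
grip_width: 0.567
grasp_force: 30.0
```

In the tool's units: 1 mm is 0.0017.

arm_command([
  [[0,0,0.0017],[0,0,0],40],
  [[0,0,0.0017],[0,0,0],40],
  [[0,0,0.0017],[0,0,0],40],
])

```text
clock: 38.9
ee_pos: [491.1, -62.3, 89.6]
eef_rot: [0.001, -0.087, 0.996, -0.0]
ft_force: [-2.4, 1.0, 6.8]
grip_width: 0.568
grasp_force: 30.0
```

In the tool's units: -185 mm is -0.3083, -160 mm is -0.2667.

arm_command([
  [[0,0,-0.0008],[0,0,0],55],
  [[0,0,-0.0008],[0,0,0],65],
  [[0,0,-0.0008],[0,0,0],80],
  [[0,0,-0.0008],[0,0,0],91],
  [[0,0,-0.0008],[0,0,0],91],
  [[0,0,-0.0167],[0,0,0],91],
  [[0,0,-0.0583],[0,0,0],91],
  [[0,0,-0.125],[0,0,0],91],
  [[0,0,-0.2],[0,0,0],91],
  [[0,0,-0.2667],[0,0,0],91],
  [[0,0,-0.3083],[0,0,0],91],
  [[0,0,-0.3083],[0,0,0],91],
])

```text
clock: 40.1
ee_pos: [493.2, -62.4, 278.6]
eef_rot: [0.004, -0.087, 0.996, -0.001]
ft_force: [0.9, -0.4, -0.9]
grip_width: 0.993
grasp_force: 0.0
```

```bash
python3 - <<'E'
from h import *
robot.read_camera("wrist"); cw=robot.calibration("wrist")
print([(a["at"],at_z(cw,a["at"],14).round(1)) for a in robot.landmark_of("bottle","wrist")[:1]])
go(561,321.5,275,97.6)
E
```

```text
[([320.3, 166.3], array([489.1, -62.8,  14. ]))]
t 40.2 p [490.7 -62.2 274.3] shift [-136.   365.7   -0.7]
yaw 100.0 zaxis [ 0.002 -0.    -1.   ]
turn [-0.   0.1  2.4]
```

In the tool's units: 366 mm is 0.61, 274 mm is 0.4567, 2.4 degrees is 0.0067.

arm_command([
  [[-0.0133,0.0367,0],[0,0,0],91],
  [[-0.0367,0.1,0],[0,0,0.0014],91],
  [[-0.0633,0.17,0],[0,0,0.0028],91],
  [[-0.09,0.2417,0],[0,0,0.0042],91],
  [[-0.1167,0.3133,0],[0,0,0.0056],91],
  [[-0.1433,0.385,0],[0,0,0.0067],91],
  [[-0.17,0.4567,0],[0,0,0.0067],91],
  [[-0.1967,0.5283,0],[0,0,0.0067],91],
  [[-0.2167,0.5833,0],[0,0,0.0067],91],
  [[-0.2267,0.61,0],[0,0,0.0067],91],
  [[-0.2267,0.61,0],[0,0,0.0067],91],
  [[-0.2267,0.61,0],[0,0,0.0067],91],
])

```text
clock: 41.4
ee_pos: [560.6, 320.1, 272.2]
eef_rot: [-0.001, -0.066, 0.998, -0.001]
ft_force: [1.0, -0.4, -0.1]
grip_width: 0.99
grasp_force: 0.0
```

```bash
python3 - <<'E'
from h import *
robot.read_camera("wrist"); cw=robot.calibration("wrist")
print([(a["p"],a["at"],at_z(cw,a["at"],2).round(1)) for a in robot.landmark_of("can","wrist")[:1]])
go(561,321.5,142,97.6)
E
```

```text
[(0.65, [323.1, 168.9], array([561.6, 323.6,   2. ]))]
t 41.5 p [561.3 319.1 273. ] shift [-1.00e-01  2.70e+00  1.31e+02]
yaw 97.4 zaxis [-0.001 -0.002 -1.   ]
turn [-0.1 -0.  -0.2]
```

arm_command([
  [[0,0.0033,0.025],[0,0,0],91],
  [[0,0.0033,0.075],[0,0,0],91],
  [[0,0.0033,0.1333],[0,0,0],91],
  [[0,0.0033,0.18],[0,0,0],91],
  [[0,0.0033,0.2067],[0,0,0],91],
  [[0,0.0033,0.2167],[0,0,0],91],
  [[0,0.0033,0.2167],[0,0,0],85],
  [[0,0.0033,0.2167],[0,0,0],75],
  [[0,0.0033,0.2167],[0,0,0],70],
  [[0,0.0033,0.2167],[0,0,0],67],
  [[0,0.0033,0.2167],[0,0,0],64],
  [[0,0.0033,0.2167],[0,0,0],60],
])

```text
clock: 42.7
ee_pos: [561.1, 323.9, 144.3]
eef_rot: [0.001, -0.066, 0.998, 0.0]
ft_force: [-0.2, -0.3, 2.5]
grip_width: 0.693
grasp_force: 30.0
```

In the tool's units: -50 mm is -0.0833, -40 mm is -0.0667.

arm_command([
  [[0,0,0],[0,0,0],50],
  [[0,0,0],[0,0,0],50],
  [[0,0,0],[0,0,0],50],
  [[0,0,0],[0,0,0],50],
  [[0,0,-0.0083],[0,0,0],50],
  [[0,0,-0.0333],[0,0,0],50],
  [[0,0,-0.0667],[0,0,0],50],
  [[0,0,-0.0833],[0,0,0],50],
  [[0,0,-0.0833],[0,0,0],50],
])

```text
clock: 43.6
ee_pos: [561.6, 324.6, 195.8]
eef_rot: [0.002, -0.066, 0.998, 0.001]
ft_force: [0.5, 1.4, -2.5]
grip_width: 0.694
grasp_force: 30.0
```

```bash
python3 - <<'E'
from h import *
go(467.5,38,195,100)
E
```

```text
t 43.6 p [561.6 324.6 195.8] shift [ 1.312e+02 -2.716e+02 -1.000e-01]
yaw 97.6 zaxis [ 0.003  0.002 -1.   ]
turn [ 0.1  0.2 -2.4]
```

In the tool's units: -271 mm is -0.4517, -100 mm is -0.1667, -2.4 degrees is -0.0067.

arm_command([
  [[0.0083,-0.0167,0],[0,0,0],50],
  [[0.025,-0.0533,0],[0,0,-0.0014],50],
  [[0.0517,-0.1083,0],[0,0,-0.0028],50],
  [[0.08,-0.1667,0],[0,0,-0.0039],50],
  [[0.1083,-0.225,0],[0,0,-0.005],50],
  [[0.1367,-0.2833,0],[0,0,-0.0058],50],
  [[0.165,-0.3417,0],[0,0,-0.0067],50],
  [[0.19,-0.3933,0],[0,0,-0.0067],50],
  [[0.2083,-0.43,0],[0,0,-0.0067],50],
  [[0.2183,-0.4517,0],[0,0,-0.0067],50],
  [[0.2183,-0.4517,0],[0,0,-0.0067],50],
  [[0.2183,-0.4517,0],[0,0,-0.0067],50],
])

```text
clock: 44.8
ee_pos: [466.0, 37.6, 193.1]
eef_rot: [-0.0, -0.087, 0.996, 0.0]
ft_force: [0.2, -0.1, -3.5]
grip_width: 0.692
grasp_force: 30.0
```

```bash
python3 - <<'E'
from h import *
robot.read_camera("wrist")
go(467.5,38,157.5,100)
E
```

```text
t 44.85 p [466.3  38.4 193.2] shift [-1.1 -0.7 35.7]
yaw 100.0 zaxis [-0.  0. -1.]
turn [ 0. -0.  0.]
```

In the tool's units: 35 mm is 0.0583, 33 mm is 0.055.

arm_command([
  [[-0.0017,0,0.0133],[0,0,0],50],
  [[-0.0017,0,0.0333],[0,0,0],50],
  [[-0.0017,0,0.0483],[0,0,0],50],
  [[-0.0017,0,0.055],[0,0,0],50],
  [[-0.0017,0,0.0583],[0,0,0],50],
  [[-0.0017,0,0.0583],[0,0,0],50],
  [[-0.0017,0,0.0583],[0,0,0],50],
])

```text
clock: 45.55
ee_pos: [467.9, 38.1, 158.8]
eef_rot: [0.0, -0.087, 0.996, 0.0]
ft_force: [-0.4, 0.6, -3.3]
grip_width: 0.691
grasp_force: 30.0
```

In the tool's units: 2 mm is 0.0033, 1 mm is 0.0017.

arm_command([
  [[0,0,0.0017],[0,0,0],50],
  [[0,0,0.0033],[0,0,0],50],
  [[0,0,0.0033],[0,0,0],50],
])

```text
clock: 45.85
ee_pos: [467.6, 37.9, 156.6]
eef_rot: [0.0, -0.087, 0.996, -0.0]
ft_force: [-0.0, 0.4, -2.9]
grip_width: 0.693
grasp_force: 30.0
```

arm_command([
  [[0,0,0.0017],[0,0,0],50],
  [[0,0,0.0017],[0,0,0],50],
  [[0,0,0.0017],[0,0,0],50],
])

```text
clock: 46.15
ee_pos: [468.2, 38.0, 156.3]
eef_rot: [0.001, -0.087, 0.996, -0.0]
ft_force: [-1.1, -0.2, 5.1]
grip_width: 0.695
grasp_force: 30.0
```

Contact. Release and rise clear.

In the tool's units: -150 mm is -0.25, -140 mm is -0.2333.

arm_command([
  [[0,0,-0.0008],[0,0,0],66],
  [[0,0,-0.0008],[0,0,0],72],
  [[0,0,-0.0008],[0,0,0],82],
  [[0,0,-0.0008],[0,0,0],91],
  [[0,0,-0.0008],[0,0,0],91],
  [[0,0,-0.0167],[0,0,0],91],
  [[0,0,-0.0583],[0,0,0],91],
  [[0,0,-0.1167],[0,0,0],91],
  [[0,0,-0.1833],[0,0,0],91],
  [[0,0,-0.2333],[0,0,0],91],
  [[0,0,-0.25],[0,0,0],91],
  [[0,0,-0.25],[0,0,0],91],
])

```text
clock: 47.35
ee_pos: [468.6, 38.1, 307.4]
eef_rot: [0.002, -0.087, 0.996, -0.0]
ft_force: [0.2, 0.2, 0.0]
grip_width: 0.991
grasp_force: 0.0
```

In the tool's units: 250 mm is 0.4167, 235 mm is 0.3917.

arm_command([
  [[0,0.0333,-0.0167],[0,0,0],91],
  [[0,0.1,-0.0333],[0,0,0],91],
  [[0,0.175,-0.0333],[0,0,0],91],
  [[0,0.25,-0.0333],[0,0,0],91],
  [[0,0.325,-0.0333],[0,0,0],91],
  [[0,0.3917,-0.0333],[0,0,0],91],
  [[0,0.4167,-0.0333],[0,0,0],91],
  [[0,0.4167,-0.0333],[0,0,0],91],
  [[0,0.4167,-0.0333],[0,0,0],91],
  [[0,0.4167,-0.0333],[0,0,0],91],
])

```text
clock: 48.35
ee_pos: [424.5, 282.3, 324.6]
eef_rot: [-0.001, -0.086, 0.996, -0.001]
ft_force: [-0.0, -0.3, 0.4]
grip_width: 0.99
grasp_force: 0.0
```

```bash
python3 - <<'E'
from h import *
im=robot.read_camera("top"); cal=robot.calibration("top")
a=cv2.resize(im[130:280,150:450],(800,400),interpolation=cv2.INTER_CUBIC); cv2.imwrite("pics/t9.png",a)
for n in ["bottle","can","reel","tin"]:
    print(n,[(np.round(a["at"]),round(a["p"],2),at_z(cal,a["at"],14)[:2].round(1)) for a in robot.landmark_of(n,"top")[:2]])
E
```

```text
bottle [(array([342., 211.]), 0.55, array([484.6, -57.5]))]
can [(array([309., 217.]), 0.59, array([470.8,  39.7]))]
reel [(array([416., 179.]), 0.69, array([ 575.5, -277.1]))]
tin [(array([416., 218.]), 0.62, array([ 461.6, -274.8]))]
```

View pics/t9.png

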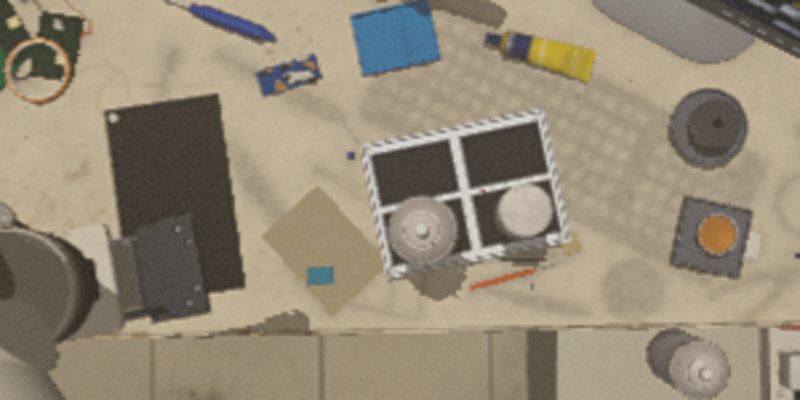

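The can (423,229) and bottle (524,211) are back within about 3 px of their start. The reel (716,123) and tin (718,234) sit centred in their dishes once parallax is allowed for.

```bash
python3 -c "
from cell import robot
print(robot.hand_in())"
```

```text
the job is handed in; nothing more can be done
None
```

I handed the job in at about 48 s on the robot's clock: the reel is in the round dish, the tin is in the square dish, and the bottle and can stand upright back in their caddy places; hand-in returned no verdict, but the final picture shows all four in place.

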